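Stop the leak and throttle the funnel on a vacuum manifold

ROBOT

A 6-joint arm with a two-finger parallel gripper is mounted at the origin on the work surface. World frame = base frame: x ahead of the robot, y to its left, z up, the work surface at z = 0. Lengths are in mm, angles in rad, forces in N, time in s.
With the tool pointing down it reaches from about 275 to 775 mm from the base axis. Payload 14.6 kg.
Tool frame: the origin (TCP) lies between the finger pads; the fingertips stand arm.tips_ahead ahead of it and the grasp point (between the pads) lies 8 mm behind it (arm.tips_ahead is the distance from the TCP to the fingertips, in mm); z points along the fingers, y is the line along which they close (so a half turn about z gives the same grasp; the last joint's range is limited). The gripper opens to 85 mm and grips with 20 to 120 N. Pads are 22 mm wide; open, the fingers measure 114 mm over their backs; the gripper's body (76 mm by 85 mm) begins 54 mm behind the grasp point. The pads swing forward as they close: fully open they stand 13 mm farther back than shut.
Start: joints at [-1.295, 0.263, -0.048, 1.259, 0, 1.415], TCP at [219.233, -477.038, 208.678] pointing down, gripper open.
Joint ranges: [-2.65, 2.65], [-0.89, 1.7], [-1.18, 1.37], [-2.13, 2.11], [-1.35, 1.29], [-3.14, 3.14]. Speed limits (rad/s): [1.89, 1.89, 2.57, 2.79, 3.14, 3.14].

INTERFACE

Orientations are given as a rotation vector (axis times angle).
In Python, from station import arm, vision, probe_bus gives the robot as it stands (arm), with the cameras (vision) and the readings (probe_bus).
- The arm moves only by the shell command python3 inch.py 'ROWS' [OPENING]. ROWS is a JSON object whose key "moves" holds a list of rows, 1 to 8 of them, each of 6 numbers: dx, dy, dz in mm, then a rotation vector rx, ry, rz in rad; each row shifts and turns the commanded pose from where the row before left it, along the tool's axes as they then stand; what a row does not reach is not made up. A row lasts 1/12 s, in which the tool goes at most 41.7 mm and 0.125 rad, less where a joint would pass 70% of its speed; a pose out of reach is approached as far as the arm can. OPENING is the finger opening in mm, set as the command begins (- or left out keeps the last). The fingers move at their own pace and stop on an object; the grip force is fixed at half the most. Time passes only in rows, so rows that do not move let the fingers close. It prints the time, the measured TCP pose, the force, the opening and the grip force at its end. Input that does not fit is refused with a message, and nothing moves.
- probe_bus.read_state(): the state, without advancing time (a new reading comes with each control period).
- vision.capture(name): name is "scene" or "top" or "wrist"; returns (picture, depth): 480x640x3 uint8, red, green, blue; 480x640 float32, mm along the optical axis (not along the pixel's ray), 0 where there is no reading.
- vision.get_calibration(name): a dict with "vertical_fov" (degrees; the focal length in pixels is half the picture's height over the tangent of half this angle, whatever the lens; pixels are square), "cx", "cy" (the principal point, pixels), "extrinsics" (4x4, takes a point from camera to world coordinates). Camera axes: x right, y down, z forward; pixel columns grow to the right and rows downward; lengths in mm; the calibration is good to about 2 mm. A picture is of the moment at which its call begins: read the wrist's pose just before it. get_calibration takes no time and is no camera call; for the wrist camera it gives the pose at the moment of the call.
- arm.hand_in(): hands the job in; it is judged then, once.
The state is a dict: "t": time; "joint_pos": joint angles; "qvel": joint speeds; "tau": joint torques, N m; "eef_pos": TCP position; "tool_rot": TCP orientation; "contact_force": force on the tool from outside, world axes, zero at the start; "wrist_torque": the same for the moment, N m; "opening": finger opening in mm; "finger_force": force on a finger pad.
Only numpy, scipy, OpenCV 4.12 (cv2) and the standard library are available. Lean on these libraries where they do the work, as an engineer would, in place of code of your own. Each camera call takes 0.05 s, during which the arm holds its last target. There are 200 camera calls.

TASK

Each port of the vacuum manifold has its own valve on the sloping panel straight in front of it. First shut, fully home, the valve of the port that carries only the empty open tube adapter; then set the valve of the port with the filter funnel to a quarter turn open, its pointer straight up the slope. Leave the valve of the stoppered port as it is, do not shift what stands in the ports, and leave the other things on the bench where they are.

Things in the scene. Friction and masses are not known exactly. Their poses are not given: they have to be found in the camera images.
- manifold: white vacuum manifold fixed on the bench, 400 mm long (y), 210 deep. Origin: underside centre; x away from the robot. Deck 102 high from x=-20 to 110, grey port collars 40 wide, 12 high at x=50, y=125, 0, -125. In front a 100 mm panel slopes 40 deg up away from the robot: normal (-0.643, 0, 0.766), middle at x=-58, z=68. At each port's y its needle valve stands square to the panel
- valve_left (a joint): valve of the left (+y) port, at manifold y=+125 mm. 0 rad = shut, hard stop, pointer along the panel to the right (-y); grows as it opens, counter-clockwise seen from outside along the stem; 1.571 = pointer up the slope; 3.142 = wide open, stop, pointer left. Stays where left; stiff: about 0.3 N m to turn, so a light grip slips and the handle may lag the gripper some degrees
- grip_left (a point): point on the left (+y) valve's stem axis, 28 mm above the panel, inside its black blade handle: 12 mm thick, 26 tall (10 to 36 mm above the panel), 56 long: 40 mm from the axis to the pointer end, 16 to the other. Axes turn with the handle: z outward along the stem, -y along the pointer
- pointer_left (a point): end of the pointer of the left (+y) handle, 40 mm from the stem axis, 28 mm above the panel
- port_left (a point): centre of the left (+y) port's collar, at its top face
- valve_middle (a joint): valve of the middle port, at manifold y=0 mm. 0 rad = shut, hard stop, pointer along the panel to the right (-y); grows as it opens, counter-clockwise seen from outside along the stem; 1.571 = pointer up the slope; 3.142 = wide open, stop, pointer left. Stays where left; stiff: about 0.3 N m to turn, so a light grip slips and the handle may lag the gripper some degrees
- grip_middle (a point): point on the middle valve's stem axis, 28 mm above the panel, inside its black blade handle: 12 mm thick, 26 tall (10 to 36 mm above the panel), 56 long: 40 mm from the axis to the pointer end, 16 to the other. Axes turn with the handle: z outward along the stem, -y along the pointer
- pointer_middle (a point): end of the pointer of the middle handle, 40 mm from the stem axis, 28 mm above the panel
- port_middle (a point): centre of the middle port's collar, at its top face
- valve_right (a joint): valve of the right (-y) port, at manifold y=-125 mm. 0 rad = shut, hard stop, pointer along the panel to the right (-y); grows as it opens, counter-clockwise seen from outside along the stem; 1.571 = pointer up the slope; 3.142 = wide open, stop, pointer left. Stays where left; stiff: about 0.3 N m to turn, so a light grip slips and the handle may lag the gripper some degrees
- grip_right (a point): point on the right (-y) valve's stem axis, 28 mm above the panel, inside its black blade handle: 12 mm thick, 26 tall (10 to 36 mm above the panel), 56 long: 40 mm from the axis to the pointer end, 16 to the other. Axes turn with the handle: z outward along the stem, -y along the pointer
- pointer_right (a point): end of the pointer of the right (-y) handle, 40 mm from the stem axis, 28 mm above the panel
- port_right (a point): centre of the right (-y) port's collar, at its top face
- rail_mid (a point): middle of a fixed steel rail, 10 mm thick and 380 mm long, above the valves along the manifold's y, at manifold x=-41, z=245 mm; bent down to the deck at both ends. It bars the way straight down to the handles
- funnel: white filter funnel, a wide open cup 62 mm across and 92 mm tall, standing loosely in one of the three ports. Origin: centre of its foot, 8 mm below the collar's top
- stopper: white solid stopper, 38 mm flange with a small pull knob, 38 mm tall, in one of the ports. Origin as the funnel's
- adapter: white empty tube adapter: narrow open tube 28 mm across with an open bore, on a 38 mm flange, 44 mm tall, in one of the ports; nothing stands on it, so air leaks in. Origin as the funnel's
- deck_jar: bystander: small closed jar, 32 mm across, 36 mm tall, on the deck behind and between the middle and left ports. Origin: underside, centre
- reagent_bottle: bystander: amber bottle, 60 mm across, 130 mm tall, beside the manifold. Origin: underside, centre
- tube_rack: bystander: green rack 70 x 110 x 45 mm with capped tubes up to 79 mm, beside the manifold. Origin: underside, centre
- block_rack: bystander: flat orange rack 75 x 110 x 24 mm, lying in front of the manifold. Origin: underside, centre
- pipette: bystander: pipette lying on the bench in front of the manifold, 210 mm long, 22 mm thick. Origin: underside, centre

How it is judged (in metres and radians):
On the way, in this order (a step that is already met when the one before it is completed fails the run):
1. the valve in front of the empty adapter is shut (((horizontal distance between adapter and port_left below 0.012 m and value of joint valve_left below 0.05 rad) or (horizontal distance between adapter and port_middle below 0.012 m and value of joint valve_middle below 0.05 rad) or (horizontal distance between adapter and port_right below 0.012 m and value of joint valve_right below 0.05 rad))), for 0.2 s.
2. then the valve in front of the funnel is a quarter turn open (((horizontal distance between funnel and port_left below 0.012 m and value of joint valve_left between 1.471 and 1.671 rad) or (horizontal distance between funnel and port_middle below 0.012 m and value of joint valve_middle between 1.471 and 1.671 rad) or (horizontal distance between funnel and port_right below 0.012 m and value of joint valve_right between 1.471 and 1.671 rad)) and ((horizontal distance between adapter and port_left below 0.012 m and value of joint valve_left below 0.05 rad) or (horizontal distance between adapter and port_middle below 0.012 m and value of joint valve_middle below 0.05 rad) or (horizontal distance between adapter and port_right below 0.012 m and value of joint valve_right below 0.05 rad))), for 0.2 s.
At the end, for the whole second after the job is handed in: Adapter's valve within 0.05 rad of shut; funnel's valve between 1.471 and 1.671 rad (quarter turn +- 5.7 deg); pointer end of the stoppered port's handle within 6 mm of its start; handles at rest; funnel, stopper and adapter upright and within 8 mm of their start (all of step 2 and ((horizontal distance between stopper and port_left below 0.012 m and distance of pointer_left from where it was at the start of the episode below 0.006 m) or (horizontal distance between stopper and port_middle below 0.012 m and distance of pointer_middle from where it was at the start of the episode below 0.006 m) or (horizontal distance between stopper and port_right below 0.012 m and distance of pointer_right from where it was at the start of the episode below 0.006 m)) and distance of each of funnel, stopper, adapter from where it was at the start of the episode below 0.008 m and angle between each of funnel, stopper, adapter's own z axis and vertical below 0.15 rad and velocity of joint valve_left between -0.02 and 0.02 rad/s and velocity of joint valve_middle between -0.02 and 0.02 rad/s and velocity of joint valve_right between -0.02 and 0.02 rad/s); the robot touches nothing.
It fails at once if the valve of the stoppered port is turned (pointer end moves over 12 mm) ((horizontal distance between stopper and port_left below 0.012 m and distance of pointer_left from where it was at the start of the episode above 0.012 m) or (horizontal distance between stopper and port_middle below 0.012 m and distance of pointer_middle from where it was at the start of the episode above 0.012 m) or (horizontal distance between stopper and port_right below 0.012 m and distance of pointer_right from where it was at the start of the episode above 0.012 m)).
It fails at once if the funnel, stopper or adapter is shifted over 15 mm or tipped (distance of any of funnel, stopper, adapter from where it was at the start of the episode above 0.015 m or angle between any of funnel, stopper, adapter's own z axis and vertical above 0.3 rad).
It fails at once if a bystander is moved over 25 mm (distance of any of deck_jar, reagent_bottle, tube_rack, block_rack, pipette from where it was at the start of the episode above 0.025 m).
It also fails if it takes over 69 s, if anything falls off the work surface, if the arm or the gripper's body presses on something with over 40 N, if the wrist force passes 120 N, or if a joint passes its speed limit or range.

## Working session

There is one attempt and no reset: what is moved stays moved. The work goes in short steps, Python scripts to look and compute and a shell command to move; the robot and the scene stay as the last step left them, time stands still between calls to the robot, and variables do not carry over. Pictures are saved under pics/ and viewed, at most 10 in all, crops included, and the job is handed in when it is done.

```bash
ls; mkdir -p pics; python3 - <<'E'
from station import arm, vision, probe_bus
import cv2,numpy as np
for n in("scene","top"):
    p,d=vision.capture(n); cv2.imwrite(f"pics/{n}0.png",p[:,:,::-1]); np.save(f"pics/{n}0.npy",d)
    c=vision.get_calibration(n); print(n,c); np.save(f"pics/{n}0_c.npy",c,allow_pickle=True)
print(probe_bus.read_state(),arm.tips_ahead)
E
```

```text
inch.py
pics
station.py
scene {'vertical_fov': 44.74842083151632, 'cx': 318.24327571071876, 'cy': 234.32015588828364, 'extrinsics': array([[-6.77640043e-01,  5.97950392e-01, -4.28087958e-01,
         1.01213236e+03],
       [ 7.35343381e-01,  5.44139700e-01, -4.03958042e-01,
         4.53927841e+02],
       [-8.60721600e-03, -5.88529791e-01, -8.08429713e-01,
         1.01384717e+03],
       [ 0.00000000e+00,  0.00000000e+00,  0.00000000e+00,
         1.00000000e+00]])}
top {'vertical_fov': 47.97494268073391, 'cx': 308.93696912760294, 'cy': 239.1599368181928, 'extrinsics': array([[ 2.74300143e-03, -9.84393382e-01,  1.75960634e-01,
         3.28793155e+02],
       [-9.99657883e-01,  1.87772567e-03,  2.60881290e-02,
         1.10829194e+01],
       [-2.60113874e-02, -1.75971995e-01, -9.84051454e-01,
         1.31701838e+03],
       [ 0.00000000e+00,  0.00000000e+00,  0.00000000e+00,
         1.00000000e+00]])}
{'t': 0.1, 'joint_pos': array([-1.29530972e+00,  2.63487156e-01, -4.88193163e-02,  1.25937021e+00,
       -3.54269977e-05,  1.41550363e+00]), 'qvel': array([-5.43477848e-04,  2.43800725e-04,  3.03584574e-05, -8.53603881e-04,
        7.11659196e-04,  4.40181629e-04]), 'tau': array([ 2.25838354e-03, -6.38573456e+01,  3.85067725e+01,  9.91302106e-03,
       -2.12303444e-04,  2.74134737e-05]), 'eef_pos': array([ 219.1544984 , -476.81794413,  208.28680285]), 'tool_rot': array([-3.06814408e+00, -6.71259270e-01,  1.38564824e-04]), 'contact_force': array([-0.61713324, -0.16960005, -0.06303772]), 'wrist_torque': array([ 0.029831  , -0.01281431, -0.04093966]), 'finger_force': 0.0, 'opening': 85.5113762008037} 11.0
```

View pics/top0.png

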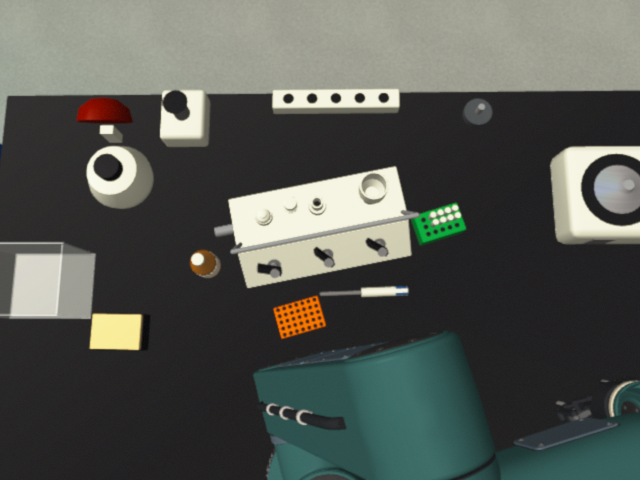

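View pics/scene0.png

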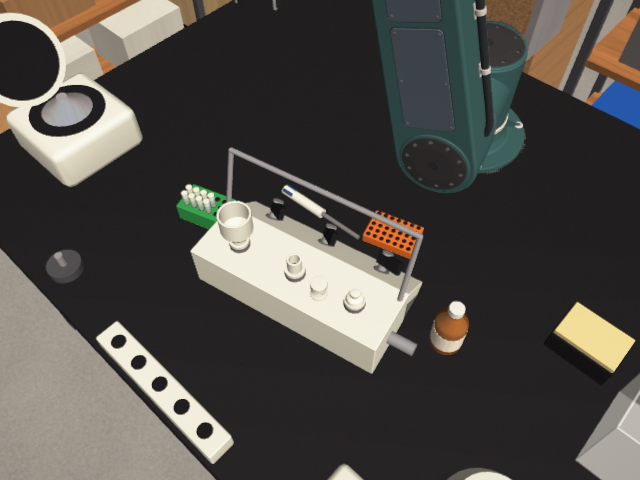

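Top view: stopper in the left port (262,215), adapter in the middle (317,205), funnel in the right (373,187); handles are at about (268,268), (325,257), (377,246). I'll enlarge this for the manifold pose.

```bash
cat > h.py <<'E'
import numpy as np
def load(n):
    c=np.load(f"pics/{n}_c.npy",allow_pickle=True).item(); return np.load(f"pics/{n}.npy"),c
def w(uv,dep,c):
    f=240/np.tan(np.radians(c["vertical_fov"]/2)); uv=np.atleast_2d(uv).astype(float)
    r=np.c_[(uv[:,0]-c["cx"])/f,(uv[:,1]-c["cy"])/f,np.ones(len(uv))]*np.atleast_1d(dep)[:,None]
    E=c["extrinsics"]; return r@E[:3,:3].T+E[:3,3]
def pix(P,c):
    f=240/np.tan(np.radians(c["vertical_fov"]/2)); E=c["extrinsics"]; q=(np.atleast_2d(P)-E[:3,3])@E[:3,:3]
    return np.c_[q[:,0]/q[:,2]*f+c["cx"],q[:,1]/q[:,2]*f+c["cy"]]
def onplane(uv,z,c): # ray meets world z
    a=w(uv,np.ones(len(np.atleast_2d(uv))),c); o=c["extrinsics"][:3,3]; d=a-o
    return o+d*((z-o[2])/d[:,2])[:,None]
E
python3 - <<'E'
import cv2,numpy as np
from h import *
im=cv2.imread("pics/top0.png")
cv2.imwrite("pics/topc.png",cv2.resize(im[155:295,220:420],None,fx=4,fy=4,interpolation=cv2.INTER_CUBIC))
d,c=load("top0")
v,u=np.mgrid[150:300,215:430]; P=w(np.c_[u.ravel(),v.ravel()],d[150:300,215:430].ravel(),c)
# deck points
m=(abs(P[:,2]-102)<8); D=P[m].astype(np.float32); print("deck z",np.median(D[:,2]),m.sum())
r=cv2.minAreaRect(D[:,:2]);print(r)
E
```

```text
deck z 101.89844 8152Traceback (most recent call last):
  File "<stdin>", line 9, in <module>
cv2.error: OpenCV(4.12.0) /io/opencv/modules/imgproc/src/convhull.cpp:143: error: (-215:Assertion failed) total >= 0 && (depth == CV_32F || depth == CV_32S) in function 'convexHull'
```

View pics/topc.png

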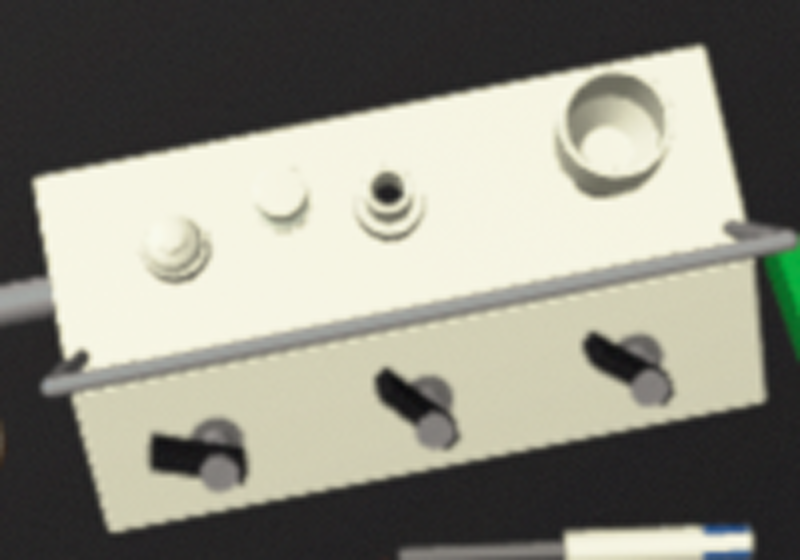

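Enlarged: deck back corners at crop (35,178) and (703,45), panel foot corners (110,530) and (765,400). Handle caps are at (220,470), (435,430), (652,388), and pointers point up-left. Fitting pose and joint angles.

```bash
cat > fit.py <<'E'
from h import *
from scipy.optimize import least_squares
from scipy.spatial.transform import Rotation as R
d,c=load("top0")
cr=lambda a:np.array(a,float)/4+[220,155]-.4
n=np.array([-.643,0,.766]); up=np.array([.766,0,.643]); mid=np.array([-58,0,68.])
def M(p,q): return R.from_rotvec([0,0,p[2]]).apply(np.atleast_2d(p)*0+0 if 0 else np.atleast_2d(q))+[p[0],p[1],0]
E
cat >> fit.py <<'E'
obj=np.array([[110,200,102],[110,-200,102],mid-50*up+[0,200,0],mid-50*up+[0,-200,0]])
px=cr([[35,178],[703,45],[110,530],[765,400]])
def fitpose():
    s=least_squares(lambda p:(pix(M(p,obj),c)-px).ravel(),[500,0,.2]); return s.x,s.fun
E
python3 - <<'E'
from fit import *
p,f=fitpose(); print("pose",p.round(3),"res",f.round(2))
v,u=np.mgrid[150:300,215:430]; P=w(np.c_[u.ravel(),v.ravel()],d[150:300,215:430].ravel(),c)
Q=R.from_rotvec([0,0,-p[2]]).apply(P-[p[0],p[1],0])
for k in(0,):pass
m=abs(Q[:,2]-102)<4
print("deck extents x",np.percentile(Q[m,0],[.5,99.5]),"y",np.percentile(Q[m,1],[.5,99.5]))
for nm,y,cap in(("L",125,(220,470)),("M",0,(435,430)),("R",-125,(652,388))):
    h=(Q-mid)@n; a=(Q-mid)@up; b=Q[:,1]-y
    m=(h>31)&(h<60)&(np.hypot(a,b)<48)
    H=np.median(h[m]); 
    mb=(h>28)&(h<40)&(np.hypot(a,b)<48)
    A=np.c_[a,b][mb]; ctr=A.mean(0); w_,V=np.linalg.eigh(np.cov(A.T)); ax=V[:,1]*np.sign(V[:,1]@ctr)
    # angle: 0 -> -b, 90deg -> +a
    print(nm,"n",mb.sum(),"hmax",h[m].max().round(1),"ang from centroid",np.arctan2(ctr[0],-ctr[1]).round(3),"axis",np.arctan2(ax[0],-ax[1]).round(3),"ctr",ctr.round(1))
    print("  cap pred(h=36,46)",((pix(M(p,np.array([mid+[0,y,0]+n*36,mid+[0,y,0]+n*46])),c)+.4-[220,155])*4).round(0).tolist(),"seen",cap)
    for t in (0.5,1,1.5,2,2.5,2.75,3): print(t,((pix(M(p,mid+[0,y,0]+n*36+40*(up*np.sin(t)+np.array([0,-1,0])*np.cos(t))),c)+.4-[220,155])*4).round(0).tolist(),end=' ')
    print()
from station import arm, vision, probe_bus
s=probe_bus.read_state(); print(R.from_rotvec(s["tool_rot"]).as_matrix().round(3))
E
```

```text
pose [5.74047e+02 1.53160e+01 1.98000e-01] res [-0.7  -0.6   0.43 -0.63 -0.17  0.73  0.44  0.44]
deck extents x [-81.64136393 107.32786538] y [-195.96273012  199.0354877 ]
L n 149 hmax 44.1 ang from centroid 2.693 axis 2.707 ctr [ 5.7 11.9]
  cap pred(h=36,46) [[219.0, 472.0], [220.0, 481.0]] seen (220, 470)
0.5 [[274.0, 432.0]] 1 [[245.0, 415.0]] 1.5 [[210.0, 413.0]] 2 [[177.0, 425.0]] 2.5 [[155.0, 448.0]] 2.75 [[150.0, 463.0]] 3 [[149.0, 477.0]] 
M n 130 hmax 43.3 ang from centroid 2.266 axis 2.196 ctr [11.1  9.3]
  cap pred(h=36,46) [[434.0, 429.0], [437.0, 438.0]] seen (435, 430)
0.5 [[490.0, 389.0]] 1 [[463.0, 372.0]] 1.5 [[429.0, 369.0]] 2 [[396.0, 381.0]] 2.5 [[372.0, 405.0]] 2.75 [[366.0, 419.0]] 3 [[365.0, 434.0]] 
R n 128 hmax 44.2 ang from centroid 2.433 axis 2.375 ctr [ 9.8 11.4]
  cap pred(h=36,46) [[649.0, 386.0], [653.0, 395.0]] seen (652, 388)
0.5 [[706.0, 346.0]] 1 [[681.0, 329.0]] 1.5 [[647.0, 326.0]] 2 [[614.0, 338.0]] 2.5 [[589.0, 362.0]] 2.75 [[582.0, 376.0]] 3 [[580.0, 392.0]] 
[[ 0.909  0.418 -0.   ]
 [ 0.418 -0.909  0.001]
 [ 0.    -0.001 -1.   ]]
```

```bash
cat > go.py <<'E'
from fit import *
from scipy.linalg import logm,expm
from station import arm, vision, probe_bus
import sys
POSE=[574.05,15.3,.198]
def target(y,t,h,da=0,db=0,pose=POSE):
    "TCP pose: grasp point at height h above panel on stem axis of valve y, pads across a pointer at angle t"
    y0=np.array([0,y,0.]); pd=up*np.sin(t)+np.array([0,-1,0])*np.cos(t)
    W=R.from_rotvec([0,0,pose[2]])
    x=-pd; z=-n/np.linalg.norm(n); x=x/np.linalg.norm(x); yy=np.cross(z,x)
    T=np.eye(4); T[:3,:3]=W.as_matrix()@np.c_[x,yy,z]
    T[:3,3]=M(pose,mid+y0+n*(h-8)+da*up+np.array([0,db,0]))[0]
    return T
def cur():
    s=probe_bus.read_state(); T=np.eye(4); T[:3,:3]=R.from_rotvec(s["tool_rot"]).as_matrix(); T[:3,3]=s["eef_pos"]; return T
def show(T,N=None,C=None):
    D=np.linalg.inv(cur() if C is None else C)@T; L=logm(D).real
    r=R.from_matrix(D[:3,:3]).as_rotvec(); print("total shift",D[:3,3].round(1),"rot",r.round(3))
    if N is None: N=int(np.ceil(max(np.linalg.norm(L[:3,3])/38,np.linalg.norm(r)/.12)))
    S=expm(L/N); print(N,"x",S[:3,3].round(2),R.from_matrix(S[:3,:3]).as_rotvec().round(4))
    return N,S
E
python3 - <<'E'
from go import *
T=target(0,2.2,170); print(T.round(2)); N,S=show(T)
C=cur()
for i in range(N): C=C@S; print(C[:3,3].round(0),end=' ')
E
```

```text
[[-4.9000e-01 -6.0000e-01  6.3000e-01  4.1505e+02]
 [-7.0000e-01  7.0000e-01  1.3000e-01 -1.6600e+01]
 [-5.2000e-01 -3.8000e-01 -7.7000e-01  1.9209e+02]
 [ 0.0000e+00  0.0000e+00  0.0000e+00  1.0000e+00]]
total shift [ 370.2 -336.4   16.5] rot [0.876 0.404 2.596]
24 x [-12.12 -23.89  11.51] [0.0365 0.0168 0.1082]
[ 198. -460.  197.] [ 179. -441.  186.] [ 162. -419.  176.] [ 148. -396.  167.] [ 136. -370.  159.] [ 127. -343.  152.] [ 121. -315.  146.] [ 119. -287.  141.] [ 119. -258.  138.] [ 122. -229.  135.] [ 129. -200.  134.] [ 138. -173.  134.] [ 151. -147.  135.] [ 166. -122.  137.] [184. -99. 140.] [204. -78. 143.] [226. -60. 148.] [250. -44. 153.] [276. -32. 159.] [303. -22. 165.] [330. -16. 172.] [359. -13. 179.] [387. -13. 185.] [415. -17. 192.]
```

```bash
python3 inch.py '{"moves": [[24,-25,-2,0,0,0],[24,-25,-2,0,0,0],[24,-25,-2,0,0,0],[24,-25,-2,0,0,0],[24,-25,-2,0,0,0],[24,-25,-2,0,0,0],[24,-25,-2,0,0,0]]}' 50; python3 inch.py '{"moves": [[24,-25,-1,0,0,0],[24,-25,-1,0,0,0],[24,-25,-1,0,0,0],[24,-25,-1,0,0,0],[24,-25,-1,0,0,0],[24,-25,-1,0,0,0],[24,-25,-1,0,0,0]]}'
for i in 1; do python3 inch.py '{"moves": [[0,0,0,0,0,-0.12],[0,0,0,0,0,-0.12],[0,0,0,0,0,-0.12],[0,0,0,0,0,-0.12],[0,0,0,0,0,-0.12],[0,0,0,0,0,-0.12],[0,0,0,0,0,-0.12],[0,0,0,0,0,-0.12]]}'; done
python3 inch.py '{"moves": [[0,0,0,0,0,-0.12],[0,0,0,0,0,-0.12],[0,0,0,0,0,-0.12],[0,0,0,0,0,-0.12],[0,0,0,0,0,-0.12],[0,0,0,0,0,-0.12],[0,0,0,0,0,-0.12],[0,0,0,0,0,-0.12]]}'
python3 - <<'E'
from go import *
print(probe_bus.read_state()["joint_pos"].round(2)); show(target(0,2.2,170))
E
```

```text
t: 0.68
eef_pos: [298.8, -246.2, 222.6]
tool_rot: [-3.069, -0.671, 0.0]
contact_force: [0.4, -0.3, 0.1]
opening: 50.2
finger_force: 0.0
t: 1.27
eef_pos: [378.3, -16.9, 229.7]
tool_rot: [3.069, 0.671, 0.0]
contact_force: [0.9, -1.1, -0.1]
opening: 49.9
finger_force: 0.0
t: 1.93
eef_pos: [378.2, -18.6, 229.5]
tool_rot: [-2.406, -2.02, 0.0]
contact_force: [-0.0, 0.8, 0.4]
opening: 50.2
finger_force: 0.0
t: 2.6
eef_pos: [378.2, -18.7, 229.5]
tool_rot: [-1.201, -2.902, 0.0]
contact_force: [0.4, -0.2, 0.3]
opening: 49.8
finger_force: 0.0
[-0.27  0.   -0.3   1.26  0.    0.52]
total shift [-24.6  27.5  37.4] rot [-0.137 -0.765 -1.54 ]
15 x [-1.68  0.36  3.23] [-0.0091 -0.051  -0.1027]
```

```bash
python3 inch.py '{"moves": [[-1.7,0.4,3.2,-0.009,-0.051,-0.103],[-1.7,0.4,3.2,-0.009,-0.051,-0.103],[-1.7,0.4,3.2,-0.009,-0.051,-0.103],[-1.7,0.4,3.2,-0.009,-0.051,-0.103],[-1.7,0.4,3.2,-0.009,-0.051,-0.103],[-1.7,0.4,3.2,-0.009,-0.051,-0.103],[-1.7,0.4,3.2,-0.009,-0.051,-0.103],[-1.7,0.4,3.2,-0.009,-0.051,-0.103]]}'
python3 inch.py '{"moves": [[-1.7,0.4,3.2,-0.009,-0.051,-0.103],[-1.7,0.4,3.2,-0.009,-0.051,-0.103],[-1.7,0.4,3.2,-0.009,-0.051,-0.103],[-1.7,0.4,3.2,-0.009,-0.051,-0.103],[-1.7,0.4,3.2,-0.009,-0.051,-0.103],[-1.7,0.4,3.2,-0.009,-0.051,-0.103],[-1.7,0.4,3.2,-0.009,-0.051,-0.103],[0,0,0,0,0,0]]}'
python3 - <<'E'
from go import *
import cv2
print(probe_bus.read_state()["joint_pos"].round(2)); show(target(0,2.2,170))
c=vision.get_calibration("wrist"); p,d=vision.capture("wrist"); cv2.imwrite("pics/w1.png",p[:,:,::-1]); np.save("pics/w1.npy",d); np.save("pics/w1_c.npy",c,allow_pickle=True)
E
```

```text
t: 3.27
eef_pos: [395.5, -22.5, 206.8]
tool_rot: [-0.07, 2.743, -0.124]
contact_force: [0.9, 0.0, 0.0]
opening: 50.2
finger_force: 0.0
t: 3.93
eef_pos: [414.7, -16.5, 191.6]
tool_rot: [-0.99, 2.245, -0.196]
contact_force: [-0.6, -0.6, -0.2]
opening: 50.0
finger_force: 0.0
[-0.61 -0.34 -0.92  0.47  0.48 -1.31]
total shift [-0.3 -0.5 -0.2] rot [-0.002 -0.002  0.004]
1 x [-0.34 -0.48 -0.17] [-0.0016 -0.0016  0.0042]
```

View pics/w1.png

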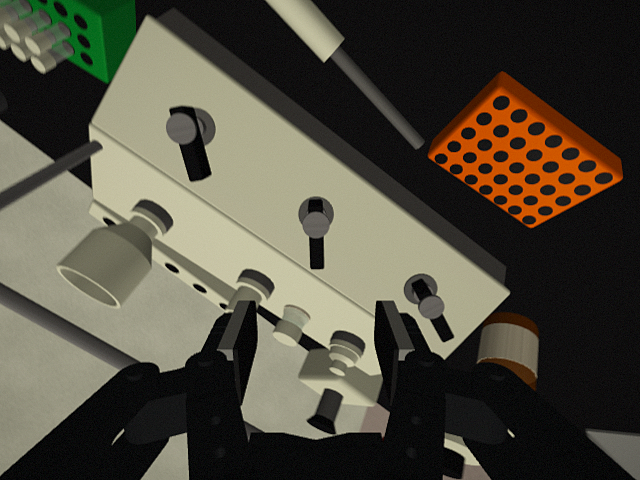

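Wrist view: middle handle has a grey cap at (316,223) and pointer end at (317,268), vertical in the picture, so it lines up with the tool. The cap looks wider than the blade, so I'll measure it and refine the pose.

```bash
python3 - <<'E'
from go import *
import cv2
d,cw=load("w1"); p=POSE
im=cv2.imread("pics/w1.png")
for y,(x0,y0) in((0,(260,180)),(-125,(140,85))):
    v,u=np.mgrid[y0:y0+110,x0:x0+110]; P=w(np.c_[u.ravel(),v.ravel()],d[y0:y0+110,x0:x0+110].ravel(),cw)
    Q=R.from_rotvec([0,0,-p[2]]).apply(P-[p[0],p[1],0]); n1=n/np.linalg.norm(n)
    h=(Q-mid)@n1;a=(Q-mid)@up;b=Q[:,1]-y; col=im[y0:y0+110,x0:x0+110].reshape(-1,3).mean(1)
    pan=(abs(h)<6); print("y",y,"panel h med",np.median(h[pan]).round(2))
    blk=(col<45)&(h>28)&(h<42); cap=(col>60)&(h>28)&(h<60); base=(col>60)&(col<140)&(h>2)&(h<28)
    print(" cap n",cap.sum(),"h",np.percentile(h[cap],[2,20,50,80,98]).round(1),"a",np.percentile(a[cap],[2,50,98]).round(1),"b",np.percentile(b[cap],[2,50,98]).round(1))
    A=np.c_[a,b][blk]; ctr=A.mean(0); ww,V=np.linalg.eigh(np.cov(A.T)); ax=V[:,1]*np.sign(V[:,1]@ctr); o=A@ax; l=(A-ctr)@V[:,0]
    print(" blade n",blk.sum(),"h",np.median(h[blk]).round(1),"ang",np.arctan2(ax[0],-ax[1]).round(3),"along",np.percentile(o,[1,99]).round(1),"half width",np.percentile(l,[2,98]).round(1),"line offset from axis",(ctr-ax*(ctr@ax)).round(1))
cv2.imwrite("pics/w1c.png",cv2.resize(im[80:300,130:370],None,fx=3,fy=2.7,interpolation=cv2.INTER_CUBIC)[:600,:800])
E
```

```text
y 0 panel h med 0.7
 cap n 591 h [35.4 38.1 38.7 39.3 40.2] a [-10.5  -0.4  19.8] b [-10.7  -0.3  21.9]
 blade n 542 h 36.5 ang 2.23 along [-16.7  37.6] half width [-5.4  5.5] line offset from axis [ 0.2 -0.2]
y -125 panel h med 0.83
 cap n 754 h [35.4 38.1 38.8 39.5 40.3] a [-10.7  -0.6  23.4] b [-10.6  -0.4  27.6]
 blade n 822 h 36.5 ang 2.359 along [-15.7  37.6] half width [-6.9  6.6] line offset from axis [-1.7  1.7]
```

View pics/w1c.png

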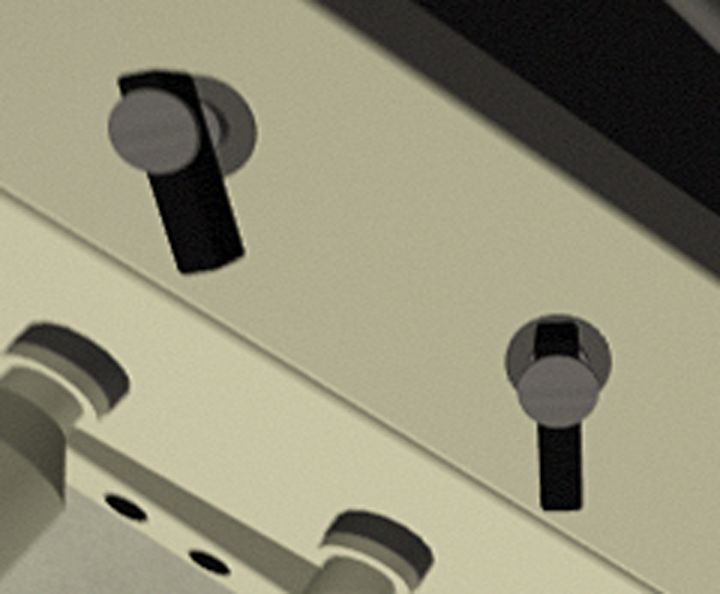

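Cap is 20 mm wide at 36–39 mm height, in the pads' way on the axis. I'll grip the blade 23 mm out along the pointer instead and swing round the stem.

```bash
cat >> go.py <<'E'
def tg(y,t,h=27,s=23): return target(y,t,h,s*np.sin(t),-s*np.cos(t))
def st():
    s=probe_bus.read_state(); print("t",s["t"],"F",s["contact_force"].round(1),"tq",s["wrist_torque"].round(2),"op",s["opening"].round(1),"ff",s["finger_force"].round(0),s["joint_pos"].round(2))
E
python3 inch.py '{"moves": [[-6,0,28,0,0,0.01],[-6,0,28,0,0,0.01],[-6,0,28,0,0,0.01],[-6,0,20,0,0,0],[0,0,0,0,0,0]]}' 40
python3 -c "
from go import *
show(tg(0,2.23));st()"
```

```text
t: 4.4
eef_pos: [494.3, 14.6, 123.6]
tool_rot: [-0.948, 2.265, -0.179]
contact_force: [-0.6, -0.3, 0.3]
opening: 39.9
finger_force: 0.0
total shift [ 2.   0.4 36.7] rot [-0.    -0.004 -0.064]
1 x [ 1.99  0.42 36.67] [-0.     -0.0045 -0.0636]Traceback (most recent call last):
  File "<string>", line 3, in <module>
    show(tg(0,2.23));st()
                     ~~^^
  File "go.py", line 24, in st
    s=probe_bus.read_state(); print("t",s["t"],"F",s["contact_force"].round(1),"tq",s["wrist_torque"].round(2),"op",s["opening"].round(1),"ff",s["finger_force"].round(0),s["joint_pos"].round(2))
                                                                                                              ^^^^^^^^^^^^^^^^^^
AttributeError: 'float' object has no attribute 'round'
```

```bash
sed -i 's/s\["finger_force"\].round(0)/s["finger_force"]/' go.py
python3 inch.py '{"moves": [[1,0,12,0,0,-0.03],[1,0,12,0,0,-0.03],[0,0.4,12,0,0,0],[0,0,0,0,0,0]]}'
python3 -c "
from go import *
show(tg(0,2.23));st()"
python3 inch.py '{"moves": [[0,0,0,0,0,0],[0,0,0,0,0,0],[0,0,0,0,0,0],[0,0,0,0,0,0],[0,0,0,0,0,0],[0,0,0,0,0,0]]}' 0
python3 -c "
from go import *
show(tg(0,2.23));st()"
```

```text
t: 4.73
eef_pos: [514.9, 16.7, 95.9]
tool_rot: [-1.016, 2.237, -0.207]
contact_force: [-0.1, 1.1, 0.7]
opening: 40.0
finger_force: 0.0
total shift [-0.7  0.8  2.2] rot [-0.001 -0.004 -0.003]
1 x [-0.68  0.83  2.21] [-0.0015 -0.0043 -0.0029]
t: 5.23
eef_pos: [514.5, 16.3, 97.1]
tool_rot: [-1.019, 2.233, -0.209]
contact_force: [-0.0, -0.1, 0.2]
opening: -0.1
finger_force: 0.0
total shift [-0.6  1.4  3.4] rot [-0.003 -0.003  0.   ]
1 x [-0.59  1.36  3.44] [-0.003  -0.0026  0.0004]Traceback (most recent call last):
  File "<string>", line 3, in <module>
    show(tg(0,2.23));st()
                     ~~^^
  File "go.py", line 24, in st
    s=probe_bus.read_state(); print("t",s["t"],"F",s["contact_force"].round(1),"tq",s["wrist_torque"].round(2),"op",s["opening"].round(1),"ff",s["finger_force"],s["joint_pos"].round(2))
                                                                                                              ^^^^^^^^^^^^^^^^^^
AttributeError: 'float' object has no attribute 'round'
Traceback (most recent call last):
  File "go.py", line 24, in st
    s=probe_bus.read_state(); print("t",s["t"],"F",s["contact_force"].round(1),"tq",s["wrist_torque"].round(2),"op",s["opening"].round(1),"ff",s["finger_force"],s["joint_pos"].round(2))
                                                                                                              ^^^^^^^^^^^^^^^^^^
AttributeError: 'float' object has no attribute 'round'
```

Fingers closed on nothing, so I'll look.

```bash
python3 - <<'E'
from go import *
import cv2
c=vision.get_calibration("wrist"); p,d=vision.capture("wrist"); np.save("pics/w2.npy",d); np.save("pics/w2_c.npy",c,allow_pickle=True)
q,d2=vision.capture("scene"); np.save("pics/s2.npy",d2)
a=p[:,:,::-1]; b=cv2.resize(q[170:310,250:420,::-1],(340,280))
o=np.zeros((480,640+160,3),np.uint8); o[:,:460]=a[:,130:590]; o[:280,460:]=b
cv2.imwrite("pics/w2.png",o)
E
```

```text
(no output)
```

View pics/w2.png

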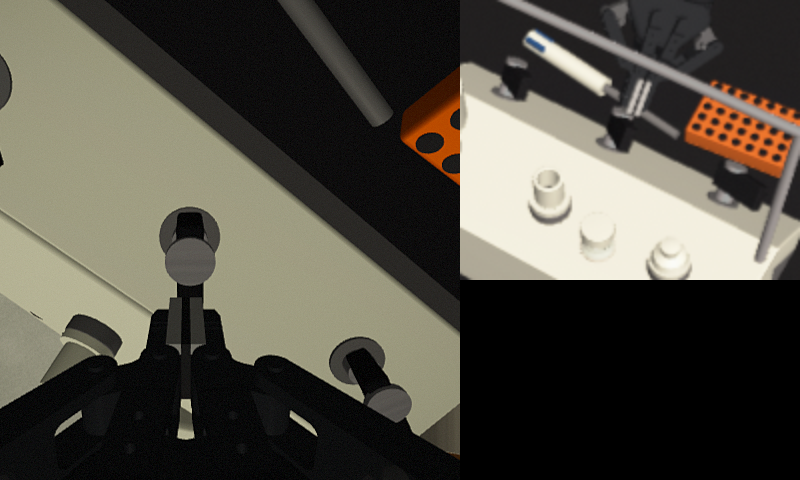

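Wrist view: the shut fingertips (187,300) seem to lie over the blade; scene view suggests the same, tips short of it. Checking with depth.

```bash
python3 - <<'E'
from go import *
d,cw=load("w2"); p=POSE; n1=n/np.linalg.norm(n)
def rep(uv):
    uv=np.array(uv); P=w(uv,d[uv[:,1],uv[:,0]],cw); Q=R.from_rotvec([0,0,-p[2]]).apply(P-[p[0],p[1],0])
    T=np.linalg.inv(cur()); L=P@T[:3,:3].T+T[:3,3]
    for i in range(len(uv)): print(uv[i],"h",((Q[i]-mid)@n1).round(1),"a",((Q[i]-mid)@up).round(1),"b",Q[i,1].round(1),"tool",L[i].round(1))
rep([[320,262],[318,292],[320,215],[304,310],[304,335],[329,310],[318,320],[318,300],[317,340],[316,370],[310,360],[325,360]])
print(R.from_rotvec(probe_bus.read_state()["tool_rot"]).as_matrix().round(2))
E
```

```text
[320 262] h 38.2 a -0.1 b -0.1 tool [ 22.5   1.2 -15.8]
[318 292] h 36.4 a 12.4 b 8.6 tool [  7.3   0.4 -14.1]
[320 215] h 20.3 a -13.2 b -10.1 tool [38.9  1.3  2.1]
[304 310] h 62.5 a 11.7 b 1.2 tool [ 12.5  -5.1 -40.1]
[304 335] h 78.2 a 12.2 b 2.2 tool [ 11.5  -4.6 -55.8]
[329 310] h 60.7 a 6.6 b 9.3 tool [ 11.5   4.5 -38.4]
[318 320] h 68.3 a 9.1 b 5.9 tool [ 11.6   0.2 -46. ]
[318 300] h 53.7 a 8.6 b 5.6 tool [ 12.2   0.3 -31.4]
[317 340] h 81.0 a 9.5 b 5.8 tool [ 11.4  -0.2 -58.7]
[316 370] h 83.1 a 17.9 b 11.8 tool [  1.1  -0.5 -60.8]
[310 360] h 86.5 a 14.0 b 6.4 tool [  7.5  -2.5 -64.2]
[325 360] h 94.1 a 6.8 b 6.7 tool [ 13.    2.1 -71.8]
[[-0.47 -0.61  0.63]
 [-0.72  0.68  0.12]
 [-0.51 -0.4  -0.77]]
```

```bash
python3 - <<'E'
from go import *
d,cw=load("w2"); T=cur()
for z in (11,0,-10,-20,-30,-40,-60):
    print(z,[pix((T@[x,0,z,1])[:3],cw).round(0).tolist()[0] for x in(11,0,-11)])
Ti=np.linalg.inv(T); print("cam in tool",(Ti@cw["extrinsics"])[:3].round(2).tolist())
for v in range(285,400,6):
    u=np.array([[306,v],[318,v],[328,v]]);P=w(u,d[v,[306,318,328]],cw); L=P@Ti[:3,:3].T+Ti[:3,3]; print(v,d[v,[306,318,328]].round(0),L.round(0).tolist())
for b in((0,0),): pass
d1,c1=load("w1")
# open finger tips in w1 at left (245,305) right (385,305)
print(d1[300:330:6,245],d1[300:330:6,383])
E
```

```text
11 [[317.0, 264.0], [317.0, 283.0], [317.0, 302.0]]
0 [[317.0, 272.0], [317.0, 293.0], [317.0, 313.0]]
-10 [[317.0, 281.0], [317.0, 302.0], [317.0, 323.0]]
-20 [[317.0, 290.0], [317.0, 313.0], [317.0, 335.0]]
-30 [[317.0, 301.0], [317.0, 325.0], [317.0, 348.0]]
-40 [[317.0, 313.0], [317.0, 338.0], [317.0, 362.0]]
-60 [[318.0, 343.0], [318.0, 371.0], [318.0, 398.0]]
cam in tool [[-0.0, -0.95, -0.31, 81.56], [1.0, 0.0, -0.0, -0.62], [0.0, -0.31, 0.95, -166.35]]
285 [206. 167. 166.] [[-6.0, -6.0, 22.0], [11.0, 0.0, -14.0], [11.0, 5.0, -15.0]]
291 [206. 167. 167.] [[-9.0, -6.0, 21.0], [8.0, 0.0, -15.0], [8.0, 5.0, -15.0]]
297 [154. 154. 153.] [[12.0, -5.0, -28.0], [12.0, 0.0, -28.0], [12.0, 4.0, -28.0]]
303 [149. 147. 148.] [[12.0, -5.0, -33.0], [12.0, 0.0, -34.0], [12.0, 4.0, -33.0]]
309 [143. 144. 143.] [[12.0, -4.0, -38.0], [12.0, 0.0, -38.0], [12.0, 4.0, -39.0]]
315 [139. 139. 139.] [[12.0, -4.0, -43.0], [12.0, 0.0, -43.0], [12.0, 4.0, -43.0]]
321 [135. 135. 135.] [[12.0, -4.0, -48.0], [12.0, 0.0, -47.0], [12.0, 4.0, -47.0]]
327 [131. 131. 131.] [[12.0, -4.0, -51.0], [12.0, 0.0, -52.
[... 418 characters left out ...]
13.0, 3.0, -71.0]]
363 [111. 125. 112.] [[12.0, -4.0, -72.0], [4.0, 0.0, -61.0], [12.0, 3.0, -72.0]]
369 [109. 125. 108.] [[12.0, -3.0, -75.0], [2.0, 0.0, -61.0], [13.0, 3.0, -76.0]]
375 [106. 126. 105.] [[12.0, -3.0, -77.0], [-1.0, 0.0, -61.0], [13.0, 3.0, -78.0]]
381 [106. 125. 102.] [[10.0, -3.0, -78.0], [-2.0, 0.0, -62.0], [13.0, 3.0, -81.0]]
387 [115. 128. 100.] [[3.0, -4.0, -72.0], [-6.0, 0.0, -61.0], [13.0, 3.0, -84.0]]
393 [115. 128. 101.] [[1.0, -4.0, -72.0], [-8.0, 0.0, -61.0], [11.0, 3.0, -84.0]]
399 [116. 305. 100.] [[-1.0, -4.0, -72.0], [-136.0, 1.0, 83.0], [10.0, 3.0, -84.0]]
[151.50381 145.92987 141.81453 136.83414 132.19151] [151.2758  146.02303 141.84496 137.8043  137.98254]
```

Tips really sit at tool z ≈ -27, not +11, so the tool is 38 mm shorter than stated (tips now 49 mm above the panel). I'll open, advance about 40 mm watching the force, and close.

```bash
sed -i 's/s\["opening"\].round(1)/round(s["opening"],1)/' go.py
python3 inch.py '{"moves": [[0,0,0,0,0,0],[0,0,0,0,0,0],[0,0,0,0,0,0],[0,0,0,0,0,0]]}' 36
python3 inch.py '{"moves": [[0,1,13,0,0,0],[0,0,13,0,0,0],[0,0,12,0,0,0],[0,0,0,0,0,0],[0,0,0,0,0,0]]}'
python3 -c "
from go import *
show(tg(0,2.23,-11));st()"
```

```text
t: 5.67
eef_pos: [514.5, 16.4, 96.7]
tool_rot: [-1.02, 2.234, -0.208]
contact_force: [-0.4, 0.2, 1.1]
opening: 36.2
finger_force: 0.0
t: 6.08
eef_pos: [537.4, 22.0, 66.6]
tool_rot: [-1.02, 2.235, -0.207]
contact_force: [-0.2, -0.2, 0.5]
opening: 35.9
finger_force: 0.0
total shift [-1.1 -0.5  2.9] rot [-0.001 -0.003  0.   ]
1 x [-1.12 -0.48  2.95] [-0.0007 -0.0034  0.0004]
t 6.0833 F [-0.2 -0.2  0.5] tq [-0.1   0.59  0.01] op 35.9 ff 0.0 [-0.29  0.11 -1.07 -0.25  0.3  -1.04]
```

```bash
python3 inch.py '{"moves": [[0,0,0,0,0,0],[0,0,0,0,0,0],[0,0,0,0,0,0],[0,0,0,0,0,0],[0,0,0,0,0,0],[0,0,0,0,0,0]]}' 0
python3 -c "
from go import *
T=tg(0,2.23,-11);show(T);st()
# circle: step from t to t-.12 in tool frame
A=tg(0,2.0,-11);B=tg(0,1.88,-11);D=np.linalg.inv(A)@B;print(D[:3,3].round(3),R.from_matrix(D[:3,:3]).as_rotvec().round(3))"
```

```text
t: 6.58
eef_pos: [537.2, 22.1, 67.7]
tool_rot: [-1.019, 2.233, -0.208]
contact_force: [-5.3, 3.0, 4.8]
opening: 11.1
finger_force: 58.7
total shift [-0.6 -0.2  3.8] rot [-0.002 -0.002  0.   ]
1 x [-0.59 -0.2   3.83] [-0.002  -0.002   0.0003]
t 6.5833 F [-5.3  3.   4.8] tq [0.51 0.78 0.24] op 11.1 ff 58.72711658477783 [-0.29  0.11 -1.07 -0.25  0.3  -1.04]
[ 0.165 -2.753  0.   ] [-0.   -0.    0.12]
```

```bash
python3 inch.py '{"moves": [[0.17,-2.75,0,0,0,0.12],[0.17,-2.75,0,0,0,0.12],[0.17,-2.75,0,0,0,0.12],[0.17,-2.75,0,0,0,0.12],[0.17,-2.75,0,0,0,0.12],[0.17,-2.75,0,0,0,0.12],[0.17,-2.75,0,0,0,0.12],[0.17,-2.75,0,0,0,0.12]]}'
python3 -c "
from go import *
T=tg(0,2.23-.96,-11);show(T);st()"
```

```text
t: 7.25
eef_pos: [543.7, 2.9, 69.9]
tool_rot: [0.133, 2.453, 0.222]
contact_force: [-4.6, 8.0, 3.2]
opening: 11.1
finger_force: 58.5
total shift [-1.1 -0.3  3.9] rot [-0.001 -0.    -0.005]
1 x [-1.1  -0.3   3.86] [-0.001  -0.0003 -0.0053]
t 7.25 F [-4.6  8.   3.2] tq [1.16 0.99 1.27] op 11.1 ff 58.50902438163757 [-0.34  0.11 -1.04 -0.21  0.33 -0.12]
```

```bash
python3 inch.py '{"moves": [[0.17,-2.75,0,0,0,0.12],[0.17,-2.75,0,0,0,0.12],[0.17,-2.75,0,0,0,0.12],[0.17,-2.75,0,0,0,0.12],[0.17,-2.75,0,0,0,0.12],[0.17,-2.75,0,0,0,0.12],[0.17,-2.75,0,0,0,0.12],[0.17,-2.75,0,0,0,0.12]]}'
python3 inch.py '{"moves": [[0.17,-2.75,0,0,0,0.12],[0.17,-2.75,0,0,0,0.12],[0.05,-1,0,0,0,0.045],[0,0,0,0,0,0]]}'
python3 -c "
from go import *
T=tg(0,0,-11);show(T);st()"
```

```text
t: 7.92
eef_pos: [535.7, -13.4, 60.6]
tool_rot: [1.298, 2.197, 0.622]
contact_force: [-0.0, 14.6, 3.5]
opening: 10.8
finger_force: 58.3
t: 8.25
eef_pos: [531.2, -15.3, 56.6]
tool_rot: [1.624, 2.029, 0.727]
contact_force: [1.2, 13.6, 3.0]
opening: 11.1
finger_force: 58.6
total shift [-1.4 -0.3  3.8] rot [ 0.001 -0.001  0.023]
1 x [-1.43 -0.29  3.84] [ 0.0009 -0.0009  0.0226]
t 8.25 F [ 1.2 13.6  3. ] tq [2.27 0.22 1.56] op 11.1 ff 58.62322747707367 [-0.4   0.13 -1.09 -0.25  0.37  1.07]
```

```bash
python3 inch.py '{"moves": [[0,-0.9,0,0,0,0.04],[0,-0.9,0,0,0,0.04],[0,0,0,0,0,0]]}'
python3 -c "
from go import *
T=tg(0,0,-11);show(T);st()"
python3 inch.py '{"moves": [[0,-0.9,0,0,0,0.04],[0,-0.7,0,0,0,0.03],[0,0,0,0,0,0]]}'
python3 -c "
from go import *
T=tg(0,0,-11);show(T);st()"
```

```text
t: 8.5
eef_pos: [530.5, -15.4, 56.0]
tool_rot: [1.709, 1.975, 0.755]
contact_force: [1.6, 14.8, 3.7]
opening: 10.9
finger_force: 65.1
total shift [-1.4  0.7  3.8] rot [ 0.002 -0.001 -0.054]
1 x [-1.39  0.73  3.85] [ 0.0023 -0.0011 -0.0544]
t 8.5 F [ 1.6 14.8  3.7] tq [ 1.6  -0.34  2.99] op 10.9 ff 65.11005520820618 [-0.4   0.13 -1.09 -0.26  0.37  1.14]
t: 8.75
eef_pos: [530.1, -15.5, 55.8]
tool_rot: [1.783, 1.924, 0.78]
contact_force: [3.1, 17.9, 7.3]
opening: 10.8
finger_force: 93.1
total shift [-1.3  1.2  3.9] rot [ 0.004 -0.001 -0.122]
2 x [-0.65  0.59  1.96] [ 0.0021 -0.0007 -0.061 ]
t 8.75 F [ 3.1 17.9  7.3] tq [ 1.35 -1.1   3.89] op 10.8 ff 93.110156301409 [-0.4   0.13 -1.09 -0.26  0.38  1.21]
```

Torque and pad force rise: against the stop. Release, back off, look.

```bash
python3 inch.py '{"moves": [[0,0,0,0,0,0],[0,0,0,0,0,0],[0,0,0,0,0,0],[0,0,0,0,0,0]]}' 36
python3 inch.py '{"moves": [[0,0,-25,0,0,0],[0,0,-35,0,0,0],[0,0,-35,0,0,0],[0,0,-35,0,0,0],[0,0,0,0,0,0]]}'
cat > look.py <<'E'
from go import *
import cv2,sys
def look(k,ys,t0):
    cw=vision.get_calibration("wrist"); im,d=vision.capture("wrist"); im=im[:,:,::-1]; cv2.imwrite(f"pics/{k}.png",im)
    v,u=np.mgrid[0:330:1,0:640:1]; P=w(np.c_[u.ravel(),v.ravel()],d[:330].ravel(),cw); Q=R.from_rotvec([0,0,-POSE[2]]).apply(P-[POSE[0],POSE[1],0]); n1=n/np.linalg.norm(n)
    h=(Q-mid)@n1;a=(Q-mid)@up; col=im[:330].reshape(-1,3).mean(1)
    for y in ys:
        b=Q[:,1]-y; blk=(col<45)&(h>34.5)&(h<39)&(np.hypot(a,b)<44)
        A=np.c_[a,b][blk]
        if len(A)<30: print(y,"few",len(A)); continue
        ctr=A.mean(0); ww,V=np.linalg.eigh(np.cov(A.T)); ax=V[:,1]*np.sign(V[:,1]@ctr)
        print(y,"n",len(A),"ang",np.arctan2(ax[0],-ax[1]).round(3),"along",np.percentile(A@ax,[1,99]).round(1),"off",(ctr-ax*(ctr@ax)).round(1))
E
python3 -c "
from look import *
st();look('w3',[125,0,-125],0);show(tg(-125,2.36,100))"
```

```text
t: 9.08
eef_pos: [528.9, -17.7, 53.9]
tool_rot: [1.789, 1.922, 0.772]
contact_force: [-0.8, 0.3, 0.1]
opening: 35.9
finger_force: 0.0
t: 9.5
eef_pos: [444.9, -33.6, 157.1]
tool_rot: [1.787, 1.92, 0.772]
contact_force: [0.8, -0.4, -0.4]
opening: 36.1
finger_force: 0.0
t 9.5 F [ 0.8 -0.4 -0.4] tq [-0.15  0.56 -0.01] op 36.1 ff 0.0 [-0.59 -0.23 -0.97  0.29  0.47  1.04]
125 n 178 ang 1.159 along [-5.1  5.8] off [ -5.6 -12.7]
0 n 739 ang -0.005 along [-15.8  39. ] off [ 0.2 -0. ]
-125 few 29
total shift [-81.7  28.4  25.3] rot [-0.007  0.007 -2.484]
21 x [-3.58 -4.06  1.19] [-0.0004  0.0003 -0.1183]
```

View pics/w3.png

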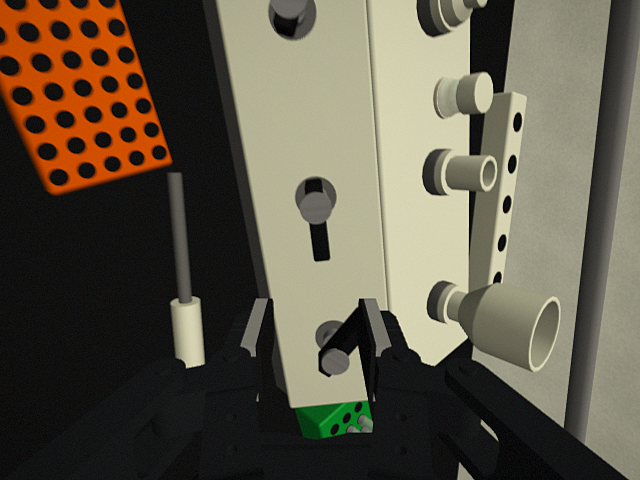

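Middle handle reads -0.005 rad, shut: cap (316,207), pointer (321,258) down the picture towards the right valve. On to the right valve.

```bash
python3 inch.py '{"moves": [[-3.6,-4,0,0,0,-0.118],[-3.6,-4,0,0,0,-0.118],[-3.6,-4,0,0,0,-0.118],[-3.6,-4,0,0,0,-0.118],[-3.6,-4,0,0,0,-0.118],[-3.6,-4,0,0,0,-0.118],[-3.6,-4,0,0,0,-0.118],[-3.6,-4,0,0,0,-0.118]]}'
python3 inch.py '{"moves": [[-3.6,-4,0,0,0,-0.118],[-3.6,-4,0,0,0,-0.118],[-3.6,-4,0,0,0,-0.118],[-3.6,-4,0,0,0,-0.118],[-3.6,-4,0,0,0,-0.118],[-3.6,-4,0,0,0,-0.118],[-3.6,-4,0,0,0,-0.118],[-3.6,-4,0,0,0,-0.118]]}'
python3 inch.py '{"moves": [[-3.6,-4,0,0,0,-0.118],[-3.6,-4,0,0,0,-0.118],[-3.6,-4,0,0,0,-0.118],[-3.6,-4,0,0,0,-0.118],[-3.6,-4,0,0,0,-0.118],[0,0,0,0,0,0]]}'
python3 -c "
from look import *
st();look('w4',[0,-125],0);show(tg(-125,2.36,100))"
```

```text
t: 10.22
eef_pos: [437.9, -71.7, 138.4]
tool_rot: [0.675, 2.396, 0.408]
contact_force: [0.2, 0.4, -1.6]
opening: 36.1
finger_force: 0.0
t: 10.88
eef_pos: [457.6, -106.9, 148.8]
tool_rot: [-0.479, 2.398, -0.003]
contact_force: [-0.5, -0.1, 0.7]
opening: 36.4
finger_force: 0.0
t: 11.38
eef_pos: [478.6, -113.6, 165.1]
tool_rot: [-1.165, 2.17, -0.264]
contact_force: [-0.2, 0.4, 0.4]
opening: 36.3
finger_force: 0.0
t 11.3833 F [-0.2  0.4  0.4] tq [-0.08  0.51 -0.04] op 36.3 ff 0.0 [-0.74 -0.1  -0.84  0.37  0.54 -1.6 ]
0 n 636 ang -0.0 along [ 8.3 40.2] off [-1.  0.]
-125 n 772 ang 2.389 along [-16.4  38.4] off [-0.  0.]
total shift [ 0.2 -1.7 21.6] rot [-0.001 -0.003 -0.008]
1 x [ 0.21 -1.71 21.63] [-0.0011 -0.0029 -0.0082]
```

```bash
python3 -c "
from look import *
show(tg(-125,2.389,-8),4)"
```

```text
total shift [-1.000e-01 -9.000e-01  1.296e+02] rot [-0.001 -0.003 -0.037]
4 x [ 2.000e-02 -2.400e-01  3.241e+01] [-0.0003 -0.0007 -0.0093]
```

```bash
python3 inch.py '{"moves": [[0,-0.5,25,0,0,-0.037],[0,-0.5,25,0,0,0],[0,0,25,0,0,0],[0,0,0,0,0,0]]}'
python3 -c "
from look import *
st();show(tg(-125,2.389,-8),4)"
python3 inch.py '{"moves": [[0,0,20,0,0,0],[0,0,20,0,0,0],[0,0,13,0,0,0],[0,0,0,0,0,0],[0,0,0,0,0,0]]}'
python3 -c "
from look import *
st();show(tg(-125,2.389,-8),4)"
```

```text
t: 11.77
eef_pos: [525.9, -103.5, 104.9]
tool_rot: [-1.195, 2.157, -0.271]
contact_force: [-0.2, 1.4, -0.4]
opening: 36.2
finger_force: 0.0
t 11.7667 F [-0.2  1.4 -0.4] tq [-0.03  0.55  0.09] op 36.2 ff 0.0 [-0.63  0.06 -0.91  0.08  0.49 -1.51]
total shift [-0.5 -2.1 52.4] rot [ 0.002 -0.003 -0.004]
4 x [-0.1  -0.52 13.1 ] [ 0.0005 -0.0007 -0.0011]
t: 12.18
eef_pos: [558.2, -97.8, 67.4]
tool_rot: [-1.197, 2.155, -0.275]
contact_force: [0.3, 0.3, -0.3]
opening: 35.9
finger_force: 0.0
t 12.1833 F [ 0.3  0.3 -0.3] tq [-0.08  0.56 -0.  ] op 35.9 ff 0.0 [-0.57  0.17 -0.94 -0.09  0.46 -1.45]
total shift [-0.1 -0.8  2.5] rot [ 0.    -0.003 -0.001]
4 x [-0.03 -0.19  0.63] [ 0.0001 -0.0008 -0.0003]
```

```bash
python3 inch.py '{"moves": [[0,-0.4,0,0,0,0],[0,0,0,0,0,0],[0,0,0,0,0,0],[0,0,0,0,0,0],[0,0,0,0,0,0],[0,0,0,0,0,0]]}' 0
python3 inch.py '{"moves": [[0.17,-2.75,0,0,0,0.12],[0.17,-2.75,0,0,0,0.12],[0.17,-2.75,0,0,0,0.12],[0.17,-2.75,0,0,0,0.12],[0.17,-2.75,0,0,0,0.12],[0.17,-2.75,0,0,0,0.12],[0.1,-2.6,0,0,0,0.115],[0,0,0,0,0,0]]}'
python3 -c "
from look import *
st();show(tg(-125,1.571,-8),4)"
```

```text
t: 12.68
eef_pos: [558.2, -98.0, 68.6]
tool_rot: [-1.198, 2.153, -0.277]
contact_force: [-8.3, 2.8, 6.1]
opening: 10.9
finger_force: 58.5
t: 13.35
eef_pos: [566.9, -114.0, 73.1]
tool_rot: [-0.211, 2.438, 0.095]
contact_force: [-8.7, 2.4, 4.1]
opening: 11.0
finger_force: 58.8
t 13.35 F [-8.7  2.4  4.1] tq [0.53 1.64 0.23] op 11.0 ff 58.83286714553833 [-0.59  0.18 -0.9  -0.05  0.47 -0.63]
total shift [-0.1  0.4  3.5] rot [-0.003 -0.001 -0.025]
4 x [-0.04  0.09  0.88] [-0.0008 -0.0004 -0.0062]
```

Tool at about 1.546. Release, back off and measure.

```bash
python3 inch.py '{"moves": [[0,0,0,0,0,0],[0,0,0,0,0,0],[0,0,0,0,0,0],[0,0,0,0,0,0]]}' 36
python3 inch.py '{"moves": [[0,0,-25,0,0,0],[0,0,-35,0,0,0],[0,0,-35,0,0,0],[0,0,-35,0,0,0],[0,0,0,0,0,0],[0,0,0,0,0,0]]}'
python3 -c "
from look import *
st();look('w5',[125,0,-125],0)
p,d=vision.capture('top'); cv2.imwrite('pics/t5.png',cv2.resize(p[155:295,220:420,::-1],None,fx=4,fy=4))"
```

```text
t: 13.68
eef_pos: [568.3, -114.4, 73.5]
tool_rot: [-0.222, 2.435, 0.09]
contact_force: [0.3, 0.8, 0.2]
opening: 35.9
finger_force: 0.0
t: 14.18
eef_pos: [486.3, -131.3, 174.4]
tool_rot: [-0.221, 2.434, 0.086]
contact_force: [-0.3, -0.2, -0.7]
opening: 36.0
finger_force: 0.0
t 14.1833 F [-0.3 -0.2 -0.7] tq [-0.15  0.57 -0.  ] op 36.0 ff 0.0 [-0.77 -0.08 -0.8   0.4   0.55 -0.82]
125 few 0
0 n 858 ang 0.012 along [-14.   40.2] off [-1.5 -0. ]
-125 n 758 ang 1.531 along [-16.3  38.1] off [-0.  -0.3]
```

View pics/w5.png

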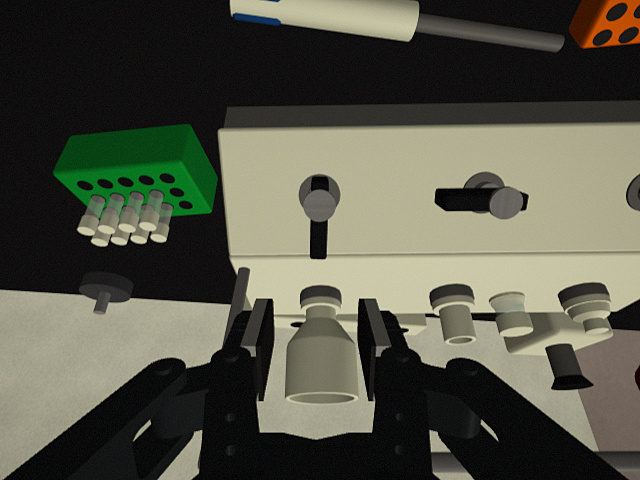

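Right handle measures 1.531 rad: cap (320,205), pointer (318,258) straight up the slope. The middle one lies along the panel, shut; funnel, adapter and stopper are undisturbed and the gripper is clear.

```bash
python3 -c "
from station import arm, vision, probe_bus
print(arm.hand_in())"
```

```text
the job is handed in; nothing more can be done
None
```

I handed the job in: the adapter's (middle) valve is shut at about 0.00 rad, the funnel's (right) valve is a quarter turn open at about 1.53 rad, and I never gripped the stoppered (left) valve; the hand-in returned no verdict.

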